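Put the capacitors back in their stock drawers

ROBOT

A 7-joint arm with a two-finger parallel gripper is mounted at the origin on the work surface. World frame = base frame: x ahead of the robot, y to its left, z up, the work surface at z = 0. Lengths are in m, angles in rad, forces in N, time in s.
With the tool pointing down it reaches from about 0.425 to 0.975 m from the base axis. Payload 16.7 kg.
Tool frame: the origin (TCP) lies midway between the tips of the shut fingers; the grasp point (between the pads) lies 19 mm behind it; z points along the fingers, y is the line along which they close (so a half turn about z gives the same grasp; the last joint's range is limited). The gripper opens to 85 mm and grips with 20 to 120 N. Pads are 22 mm wide; open, the fingers measure 114 mm over their backs; the gripper's body (76 mm by 85 mm) begins 54 mm behind the grasp point. The pads swing forward as they close: fully open they stand 13 mm farther back than shut.
Start: joints at [-1.48, 0.426, 0.074, 1.606, -0.034, 1.111, -0.067], TCP at [0.161, 0.655, 0.231] pointing down, gripper open.
Joint ranges: [-2.85, 2.85], [-0.5, 2.14], [-1.23, 1.37], [0.21, 2.46], [-1.02, 4.16], [0.16, 2.05], [-2.73, 2.73]. Speed limits (rad/s): [1.89, 1.89, 2.39, 2.39, 3.01, 3.01, 3.01].

INTERFACE

Orientations are given as a unit quaternion [x, y, z, w].
In Python, from rig import bot gives the robot as it stands. Calls block until the motion is done:
- bot.move_ptp(position, orientation): joint-space move of the TCP to a pose.
- bot.servo_line(position, attitude=None, v=0.15): straight line of the TCP; attitude=None keeps the orientation; v is the mean speed in m/s.
- bot.goto_joints(angles): joint-space move.
- bot.move_gripper(opening): opening from 0.0 (shut) to 1.0 (fully open); the grip force is fixed at half the most; returns when the fingers have stopped.
- bot.wait(seconds).
- bot.solve_ik(position, orientation): joint angles nearest the present ones, or None.
- bot.get_state(): the state.
- bot.snapshot(name): name is "scene" or "top" or "wrist"; returns (picture, depth): 384x512x3 uint8, red, green, blue; 384x512 float32, m along the optical axis (not along the pixel's ray), 0 where there is no reading.
- bot.camera_info(name): a dict with "vertical_fov" (degrees; the focal length in pixels is half the picture's height over the tangent of half this angle, whatever the lens; pixels are square), "cx", "cy" (the principal point, pixels), "R" (3x3) and "t" (3): a world point X has camera coordinates R X + t. Camera axes: x right, y down, z forward; pixel columns grow to the right and rows downward; lengths in m; the calibration is good to about 2 mm. The wrist camera is an equidistant fisheye: a pixel r from the principal point sees the ray r / f radians off the axis. A picture is of the moment at which its call begins: read the wrist's pose just before it. camera_info takes no time and is no camera call; for the wrist camera it gives the pose at the moment of the call.
A pose or a line that the arm cannot do raises bot.PlanningError and nothing moves.
- bot.finish_job(): hands the job in; it is judged then, once.
The state is a dict: "time_s": time; "qpos": joint angles; "joint_velocities": joint speeds; "effort": joint torques, N m; "position": TCP position; "eef_rot": TCP orientation; "wrist_force": force on the tool from outside, world axes, zero at the start; "wrist_torque": the same for the moment, N m; "grip_width": opening from 0.0 (shut) to 1.0 (fully open); "gripper_force": force on a finger pad.
Only numpy, scipy, OpenCV 4.12 (cv2) and the standard library are available. Lean on these libraries where they do the work, as an engineer would, in place of code of your own. Each camera call takes 0.05 s, during which the arm holds its last target. There are 200 camera calls.

TASK

Put the four loose capacitors back into stock: stand each one upright, pins up, on the floor of the empty front compartment of the drawer that already holds capacitors of its own kind (same sleeve colour and size). Leave the choke and the transformer where they are on the mat, and never knock a capacitor over.

Things in the scene. Friction and masses are not known exactly. Their poses are not given: they have to be found in the camera images.
- black_capacitor (a point): Loose electrolytic capacitor standing on the bench mat: a plain cylinder 35 mm in diameter and 60 mm tall with a black sleeve, a pale stripe down one side, and on top a brown disc with two thin pins 6 mm high. The point is its centre, half-way up (30 mm above its underside); z up its axis.
- blue_capacitor (a point): Loose electrolytic capacitor standing on the bench mat: a plain cylinder 30 mm in diameter and 50 mm tall with a bright blue sleeve, a pale stripe down one side, and on top a brown disc with two thin pins 6 mm high. The point is its centre, half-way up (25 mm above its underside); z up its axis.
- gold_capacitor (a point): Loose electrolytic capacitor standing on the bench mat: a plain cylinder 25 mm in diameter and 50 mm tall with a gold-yellow sleeve, a pale stripe down one side, and on top a brown disc with two thin pins 6 mm high. The point is its centre, half-way up (25 mm above its underside); z up its axis.
- red_capacitor (a point): Loose electrolytic capacitor standing on the bench mat: a plain cylinder 22 mm in diameter and 45 mm tall with a dark red sleeve, a pale stripe down one side, and on top a brown disc with two thin pins 6 mm high. The point is its centre, half-way up (22.5 mm above its underside); z up its axis.
- black_compartment (a point): Floor centre of the empty front compartment (90 mm square inside, walls 25.5 mm above the floor, 2.5 mm thick) of the fixed grey drawer, 140 x 95 mm, that holds two 35 mm capacitors with black sleeve. These stand fixed in the rear compartment, 68 mm behind this point, 22 mm to either side, 60 mm tall plus pins. x points to the drawer's rear, z up. Floor 2.5 mm thick.
- blue_compartment (a point): Floor centre of the empty front compartment (90 mm square inside, walls 25.5 mm above the floor, 2.5 mm thick) of the fixed grey drawer, 140 x 95 mm, that holds two 30 mm capacitors with bright blue sleeve. These stand fixed in the rear compartment, 68 mm behind this point, 22 mm to either side, 50 mm tall plus pins. x points to the drawer's rear, z up. Floor 2.5 mm thick.
- gold_compartment (a point): Floor centre of the empty front compartment (90 mm square inside, walls 25.5 mm above the floor, 2.5 mm thick) of the fixed grey drawer, 140 x 95 mm, that holds two 25 mm capacitors with gold-yellow sleeve. These stand fixed in the rear compartment, 68 mm behind this point, 22 mm to either side, 50 mm tall plus pins. x points to the drawer's rear, z up. Floor 2.5 mm thick.
- red_compartment (a point): Floor centre of the empty front compartment (90 mm square inside, walls 25.5 mm above the floor, 2.5 mm thick) of the fixed grey drawer, 140 x 95 mm, that holds two 22 mm capacitors with dark red sleeve. These stand fixed in the rear compartment, 68 mm behind this point, 22 mm to either side, 45 mm tall plus pins. x points to the drawer's rear, z up. Floor 2.5 mm thick.
- choke_center (a point): Toroidal choke lying flat on the mat: a pale yellow ring wound with copper, 50 mm in diameter, 23 mm high. The point is its centre. Not a capacitor; it stays where it is.
- transformer_center (a point): Small ferrite transformer on the mat: dark grey core round a yellow-taped winding, 44 x 36 mm, 38 mm high, long side along its x. The point is its centre. Not a capacitor; it stays where it is.
Mind the look-alikes: they are no part of the job. Of the things like the part that bears blue_capacitor, leave any that is green; of the rest the larger one is meant. What is shaped like the part that bears red_capacitor but turquoise is not meant.

How it is judged:
At the end, for the whole second after the job is handed in: Each capacitor stands upright (within 0.1 rad), at rest, on the floor (5 mm) of the front compartment of the drawer with its own kind (within 40 mm of its centre along and across); choke and transformer within 20 mm of where they were (x of black_capacitor in the frame of black_compartment between -0.04 and 0.04 m and y of black_capacitor in the frame of black_compartment between -0.04 and 0.04 m and z of black_capacitor in the frame of black_compartment between 0.025 and 0.035 m and angle between each of black_capacitor, blue_capacitor, gold_capacitor, red_capacitor's own z axis and vertical below 0.1 rad and linear speed of each of cap_black, cap_blue, cap_gold, cap_red below 0.02 m/s and x of blue_capacitor in the frame of blue_compartment between -0.04 and 0.04 m and y of blue_capacitor in the frame of blue_compartment between -0.04 and 0.04 m and z of blue_capacitor in the frame of blue_compartment between 0.02 and 0.03 m and x of gold_capacitor in the frame of gold_compartment between -0.04 and 0.04 m and y of gold_capacitor in the frame of gold_compartment between -0.04 and 0.04 m and z of gold_capacitor in the frame of gold_compartment between 0.02 and 0.03 m and x of red_capacitor in the frame of red_compartment between -0.04 and 0.04 m and y of red_capacitor in the frame of red_compartment between -0.04 and 0.04 m and z of red_capacitor in the frame of red_compartment between 0.0175 and 0.0275 m and distance of each of choke_center, transformer_center from where it was at the start of the episode below 0.02 m); the robot touches nothing.
It fails at once if a capacitor is knocked over (angle between any of black_capacitor, blue_capacitor, gold_capacitor, red_capacitor's own z axis and vertical above 0.9 rad).
It fails at once if the choke or the transformer is moved (distance of any of choke_center, transformer_center from where it was at the start of the episode above 0.03 m).
It also fails if it takes over 99 s, if anything falls off the work surface, if the arm or the gripper's body presses on something with over 40 N, if the wrist force passes 120 N, or if a joint passes its speed limit or range.

## Working session

There is one attempt and no reset: what is moved stays moved. The work goes in short steps, each a Python script; the robot and the scene stay as the last script left them, time stands still between calls to the robot, and variables do not carry over. Pictures are saved under pics/ and viewed, at most 14 in all, crops included, and the job is handed in when it is done.

```bash
mkdir -p pics; ls
python3 - <<'E'
from rig import bot
import cv2,numpy as np
for n in ("scene","top"):
    p,d=bot.snapshot(n); cv2.imwrite(f"pics/{n}0.png",cv2.resize(p[:,:,::-1],(800,600),interpolation=cv2.INTER_CUBIC)); np.savez(f"{n}0.npz",p=p,d=d)
    c=bot.camera_info(n); print(n,c, (d>0).mean())
s=bot.get_state(); print(s["time_s"],s["position"],s["eef_rot"],s["grip_width"])
E
```

```text
pics
scene {'vertical_fov': 48.54240396225452, 'cx': 256.52857946833944, 'cy': 195.08222832158597, 'R': array([[-0.47788869,  0.8782989 , -0.01460988],
       [ 0.50715295,  0.26228919, -0.82097519],
       [-0.71722959, -0.3997442 , -0.57077691]]), 't': array([ 0.26426574, -0.22868699,  1.2096594 ])} 0.9960378011067709
top {'vertical_fov': 43.23688569841846, 'cx': 254.95353846683523, 'cy': 198.14441326805957, 'R': array([[-0.00972789, -0.99991156,  0.00906821],
       [-0.98820536,  0.00822723, -0.15291329],
       [ 0.15282516, -0.01044878, -0.988198  ]]), 't': array([0.01004894, 0.53888259, 1.08824916])} 0.9961598714192709
0.1 [0.16089916 0.65517338 0.2307111 ] [ 1.20125743e-01  9.92758526e-01 -5.60783798e-04 -3.01366036e-05] 1.0030560419991779
```

View pics/top0.png

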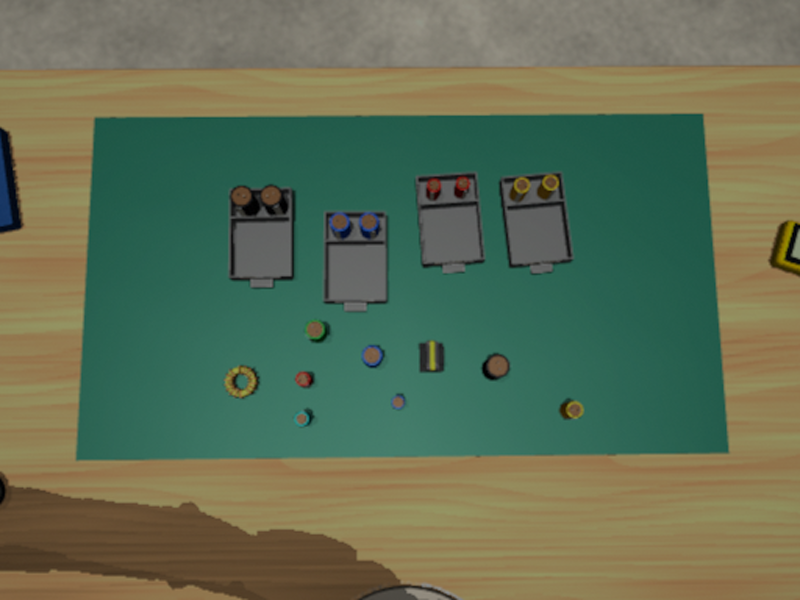

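View pics/scene0.png

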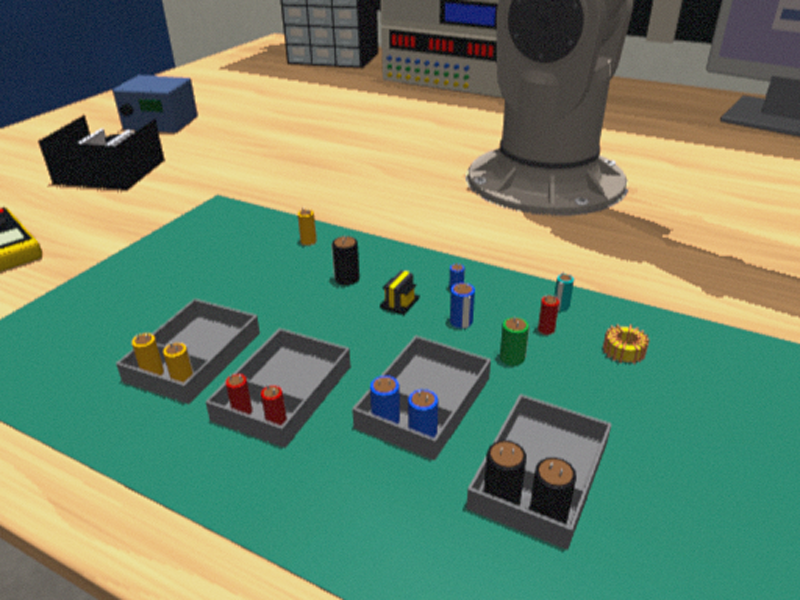

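The top view shows these items (800-px picture):
- Loose capacitors: black at (497,366), gold at (572,409), red at (304,379).
- Blue candidates: green at (315,330), large blue at (372,355), small blue at (398,401). I want the larger blue at (372,355), because green is excluded and the other blue is smaller.
- Red candidates: red at (304,379) and turquoise at (302,418). I want (304,379), because turquoise is excluded.
- Drawers, left to right: black, blue, red, gold.

Next I'll measure positions and confirm these in a crop.

```bash
cat > vis.py <<'E'
import numpy as np,cv2
from rig import bot
H=dict(black=.060,blue=.050,gold=.050,red=.045)
DIA=dict(black=.035,blue=.030,gold=.025,red=.022)
def cloud(name,d):
    c=bot.camera_info(name); f=192/np.tan(np.radians(c["vertical_fov"]/2))
    v,u=np.mgrid[:384,:512]
    P=np.stack([(u-c["cx"])/f*d,(v-c["cy"])/f*d,d],-1)
    return (P-c["t"])@c["R"]
def ray(name,u,v,z):
    c=bot.camera_info(name); f=192/np.tan(np.radians(c["vertical_fov"]/2))
    r=c["R"].T@np.array([(u-c["cx"])/f,(v-c["cy"])/f,1]); o=-c["R"].T@c["t"]
    return o+r*(z-o[2])/r[2]
def top_at(P,u,v,z,tol=.006,rad=14):
    """centroid (by min enclosing circle of pixels) of the flat top at height z near pixel u,v"""
    m=(abs(P[...,2]-z)<tol).astype(np.uint8)
    n,l,s,c=cv2.connectedComponentsWithStats(m)
    k=[i for i in range(1,n) if s[i,4]>12]
    if not k: return None
    i=min(k,key=lambda i:np.hypot(c[i,0]-u,c[i,1]-v))
    X=P[l==i]; (_,r)=cv2.minEnclosingCircle(X[:,:2].astype(np.float32))
    ux,vx=c[i]
    return ray("top",ux,vx,z),r,s[i,4],np.median(X[:,2]),c[i]
E
python3 - <<'E'
from vis import *
D=np.load("top0.npz"); P=cloud("top",D["d"]); k=1.5625
print("mat z",np.median(P[250:260,100:130,2]))
loose=dict(black=(497,366),blue=(372,355),gold=(572,409),red=(304,379),green=(315,330),smallblue=(398,401),turq=(302,418))
for n,(u,v) in loose.items():
    h=P[int(v/k)-6:int(v/k)+6,int(u/k)-6:int(u/k)+6,2]; z=H.get(n,np.percentile(h,90))
    print(n,[np.round(a,4) for a in top_at(P,u/k,v/k,z)])
rear=dict(black=[(241,196),(272,195)],blue=[(340,222),(369,222)],red=[(433,187),(462,185)],gold=[(521,186),(550,183)])
fl=dict(black=(262,250),blue=(355,272),red=(449,235),gold=(536,235))
g=D["p"].astype(int); grey=(g.max(2)-g.min(2)<22)
for n,uv in rear.items():
    a,b=[top_at(P,u/k,v/k,H[n]+.0025)[0][:2] for u,v in uv]
    m=(grey&(abs(P[...,2]-.0025)<.006)).astype(np.uint8)
    _,l=cv2.connectedComponents(m,connectivity=4); i=l[int(fl[n][1]/k),int(fl[n][0]/k)]
    X=P[l==i][:,:2]; R=cv2.minAreaRect(X.astype(np.float32)*1000)
    e=(a-b)/np.linalg.norm(a-b); ax=np.array([e[1],-e[0]]); 
    print(n,"rear",a.round(4),b.round(4),np.linalg.norm(a-b).round(4),"yaw",np.arctan2(ax[1],ax[0]).round(3),"centre",((a+b)/2-.068*ax).round(4),"floor rect",R,X.mean(0).round(4))
p=D["p"][190:300,130:400,::-1]; cv2.imwrite("pics/crop.png",cv2.resize(p,None,fx=2.9,fy=2.9,interpolation=cv2.INTER_CUBIC))
E
```

```text
mat z 0.0019159739580584937
black [array([ 0.4521, -0.1361,  0.06  ]), np.float64(0.0181), np.int32(179), np.float64(0.062), array([317.648 , 234.2067])]
blue [array([0.4703, 0.0471, 0.05  ]), np.float64(0.0153), np.int32(132), np.float64(0.0524), array([237.    , 227.3333])]
gold [array([ 0.3885, -0.2471,  0.05  ]), np.float64(0.0125), np.int32(94), np.float64(0.0521), array([366.6489, 262.1064])]
red [array([0.4367, 0.148 , 0.045 ]), np.float64(0.0112), np.int32(70), np.float64(0.0465), array([193.    , 242.5429])]
green [array([0.5082, 0.1304, 0.0556]), np.float64(0.0149), np.int32(115), np.float64(0.0531), array([200.4609, 210.9304])]
smallblue [array([0.402 , 0.0092, 0.0381]), np.float64(0.0099), np.int32(58), np.float64(0.0364), array([253.7759, 257.3276])]
turq [array([0.3795, 0.1489, 0.0487]), np.float64(0.011), np.int32(74), np.float64(0.0474), array([192.1622, 267.8108])]
black rear [0.7079 0.2396] [0.7087 0.1953] 0.0443 yaw 0.017 centre [0.6403 0.2163] floor rect ((643.8919677734375, 220.03887939453125), (86.53092956542969, 87.35372924804688), 0.9532281160354614) [0.6439 0.2196]
blue rear [0.6706 0.0943] [0.6703 0.05  ] 0.0443 yaw -0.006 centre [0.6024 0.0726] floor rect ((605.4015502929688, 73.30320739746094), (89.95732116699219, 86.61463165283203), 89.62229919433594) [0.6045 0.0726]
red rear [ 0.7277 -0.0491] [ 0.7308 -0.0928] 0.0438 yaw 0.07 centre [ 0.6614 -0.0757] floor rect ((665.2379150390625, -75.8673095703125), (86.43836212158203, 89.42686462402344), 4.534217834472656) [ 0.6649 -0.0764]
gold rear [ 0.7261 -0.1816] [ 0.7298 -0.2251] 0.0436 yaw 0.085 centre [ 0.6602 -0.2091] floor rect ((663.65380859375, -212.19668579101562), (85.90741729736328, 86.52432250976562), 4.840543746948242) [ 0.6643 -0.2126]
```

View pics/crop.png

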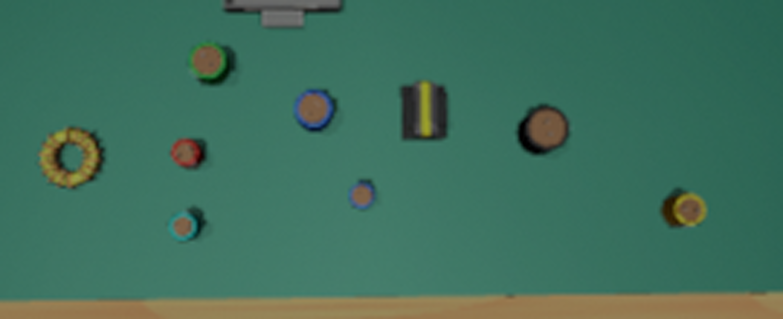

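The crop confirms the targets: large blue at (314,109), red at (187,152), with green, turquoise and small blue left alone. I'll start with red.

```bash
cat > pp.py <<'E'
from vis import *
from scipy.spatial.transform import Rotation as R
PICK=dict(black=(.4521,-.1361),blue=(.4703,.0471),gold=(.3885,-.2471),red=(.4367,.1480))
PLACE=dict(black=(.640,.218,.017),blue=(.602,.073,-.006),gold=(.660,-.211,.085),red=(.661,-.076,.075))
ZT=dict(black=.028,blue=.020,gold=.020,red=.016)
q=lambda yaw:(R.from_euler("z",yaw)*R.from_euler("y",np.pi)).as_quat()
def st(msg):
    s=bot.get_state(); print(msg,"t",round(s["time_s"],2),"p",np.round(s["position"],4),"w",round(s["grip_width"],3),"gf",np.round(s["gripper_force"],1),"F",np.round(s["wrist_force"],1))
def pick(n,yaw=0):
    x,y=PICK[n]; bot.move_gripper((DIA[n]+.028)/.085)
    bot.move_ptp([x,y,.19],q(yaw)); bot.servo_line([x,y,.085],v=.2); bot.servo_line([x,y,ZT[n]],v=.08); st("down")
    bot.move_gripper(0.); st("grip"); bot.servo_line([x,y,.19],v=.15); st("up")
def place(n):
    x,y,yaw=PLACE[n]; x-=.006
    bot.move_ptp([x,y,.19],q(yaw)); bot.servo_line([x,y,.075],v=.2); bot.servo_line([x,y,ZT[n]+.0035],v=.05); st("low")
    bot.move_gripper((DIA[n]+.018)/.085); st("open")
    bot.servo_line([x,y,.09],v=.1); bot.servo_line([x,y,.19],v=.25); st("done")
def shot(name,f):
    p,d=bot.snapshot(name); cv2.imwrite(f"pics/{f}.png",cv2.resize(p[:,:,::-1],(800,600),interpolation=cv2.INTER_CUBIC)); return p,d
E
python3 - <<'E'
from pp import *
for n in PICK:
    for p in ([*PICK[n],ZT[n]],[*PLACE[n][:2],ZT[n]]): print(n,bot.solve_ik(p,q(0)) is not None)
pick("red"); shot("scene","redgrip")
E
```

```text
black True
black True
blue True
blue True
gold True
gold True
red True
red True
down t 4.32 p [0.437  0.1481 0.0163] w 0.59 gf 0.0 F [-0.2  0.   0.2]
grip t 4.69 p [0.437  0.1482 0.0165] w 0.238 gf 58.2 F [-1.3 -0.6  9.6]
up t 6.0 p [0.4363 0.1478 0.1893] w 0.244 gf 58.6 F [-0.1 -1.1 -0.2]
```

View pics/redgrip.png

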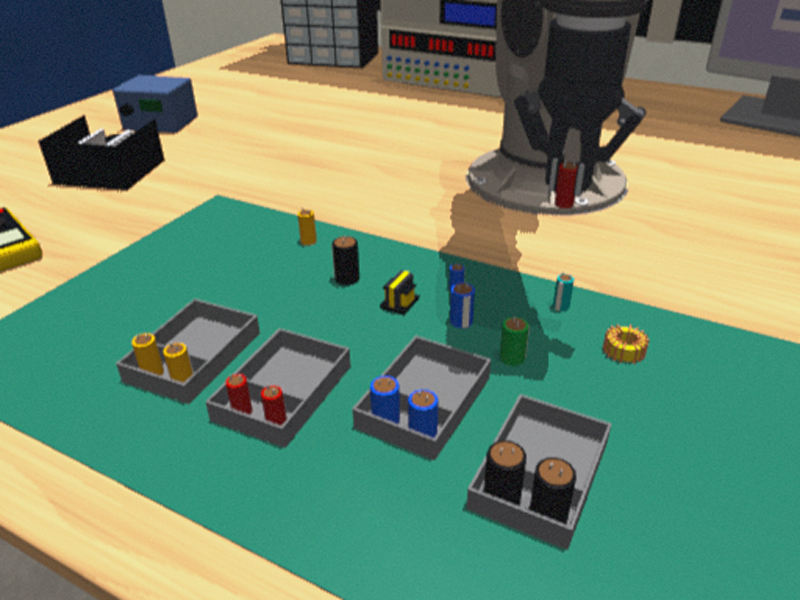

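Red is held upright in the fingers at (567,185), and nothing else has moved. I'll place it.

Run:
```python
from pp import *
place("red"); shot("scene","redplaced")
```

```text
low t 9.22 p [ 0.6552 -0.076   0.0198] w 0.238 gf 58.6 F [0.5 0.2 1.3]
open t 9.55 p [ 0.655  -0.0759  0.0196] w 0.468 gf 0.0 F [0.4 0.5 0.1]
done t 10.96 p [ 0.6549 -0.0758  0.19  ] w 0.472 gf 0.0 F [-1.   0.5  0.3]
```

View pics/redplaced.png

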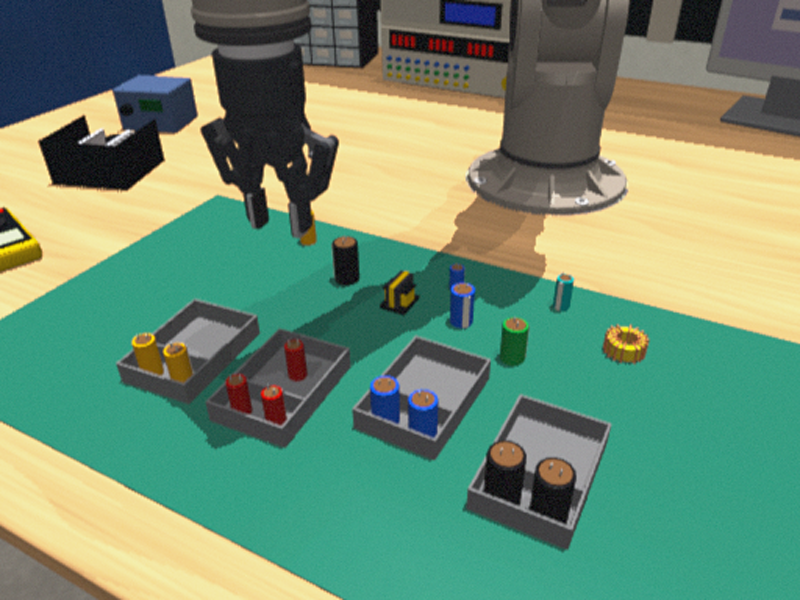

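Red stands upright at (295,358) in the front compartment of the red drawer. The same routine will do the other three, stopping if a grasp is lost.

Run:
```python
from pp import *
for n in ("blue","black","gold"):
    print(n); pick(n)
    w=bot.get_state()["grip_width"]*.085
    if abs(w-DIA[n])>.006: print("grasp doubtful",w); break
    place(n)
else:
    bot.move_ptp([.45,0,.3],q(0))
    shot("scene","end"); p,d=shot("top","endtop"); P=cloud("top",d)
    for n in PICK:
        x,y,yaw=PLACE[n]; c=bot.camera_info("top"); X=c["R"]@[x,y,H[n]]+c["t"]; f=192/np.tan(np.radians(c["vertical_fov"]/2))
        t=top_at(P,X[0]/X[2]*f+c["cx"],X[1]/X[2]*f+c["cy"],H[n]+.0025)
        print(n,None if t is None else [np.round(a,4) for a in t],"local",(R.from_euler("z",-yaw).as_matrix()@(t[0]-[x,y,0])).round(4))
```

```text
blue
down t 13.86 p [0.4705 0.0471 0.0203] w 0.683 gf 0.0 F [-0.4  0.2  0. ]
grip t 14.23 p [0.4706 0.0473 0.0205] w 0.336 gf 58.3 F [-1.5  0.4  8.8]
up t 15.52 p [0.4698 0.047  0.1893] w 0.334 gf 59.1 F [ 0.3 -0.3 -0.9]
low t 18.0 p [0.5962 0.073  0.0237] w 0.337 gf 59.1 F [ 0.8 -0.7 -0.7]
open t 18.32 p [0.5961 0.0731 0.0236] w 0.564 gf 0.0 F [-0.  -0.3 -0. ]
done t 19.69 p [0.5959 0.0731 0.19  ] w 0.569 gf 0.0 F [-0.7  1.  -1.1]
black
down t 22.52 p [ 0.4523 -0.1363  0.0283] w 0.74 gf 0.0 F [ 0.4 -1.   1. ]
grip t 22.9 p [ 0.4525 -0.1361  0.0286] w 0.393 gf 58.6 F [-2.3  1.   9.5]
up t 24.13 p [ 0.4517 -0.136   0.1894] w 0.395 gf 59.6 F [-0.3  0.7 -1.1]
low t 27.35 p [0.6341 0.218  0.0314] w 0.392 gf 59.7 F [-0.1 -0.7 -1.5]
open t 27.68 p [0.6341 0.218  0.0316] w 0.624 gf 0.0 F [0.2 0.  0.5]
done t 28.96 p [0.6338 0.2181 0.19  ] w 0.622 gf 0.0 F [-0.2  0.3 -0.3]
gold
down t 32.71 p [ 0.3887 -0.2473  0.0203] w 0.623 gf 0.0 F [-0.9 -0.1 -0.4]
grip t 33.08 p [ 0.3888 -0.2471  0.0205] w 0.276 gf 58.2 F [-2.3  1.7 11.3]
up t 34.37 p [ 0.3882 -0.2468  0.1895] w 0.271 gf 58.7 F [-0.5 -0.
[... 153 characters left out ...]
0.4]
done t 39.01 p [ 0.6539 -0.2108  0.19  ] w 0.505 gf 0.0 F [-0.1  0.1 -1.8]
black [array([0.6328, 0.2179, 0.0625]), np.float64(0.0182), np.int32(180), np.float64(0.0644), array([162.7278, 157.4056])] local [-0.0072 -0.      0.0625]
blue [array([0.6706, 0.0945, 0.0525]), np.float64(0.0154), np.int32(128), np.float64(0.0544), array([216.4219, 142.3594])] local [0.0684 0.0219 0.0525]
gold [array([ 0.6529, -0.2094,  0.0525]), np.float64(0.0128), np.int32(87), np.float64(0.0541), array([345.8621, 148.7586])] local [-0.007   0.0022  0.0525]
red [array([ 0.7308, -0.0921,  0.0475]), np.float64(0.0112), np.int32(67), np.float64(0.0494), array([295.0448, 117.8209])] local [ 0.0684 -0.0213  0.0475]
```

View pics/end.png

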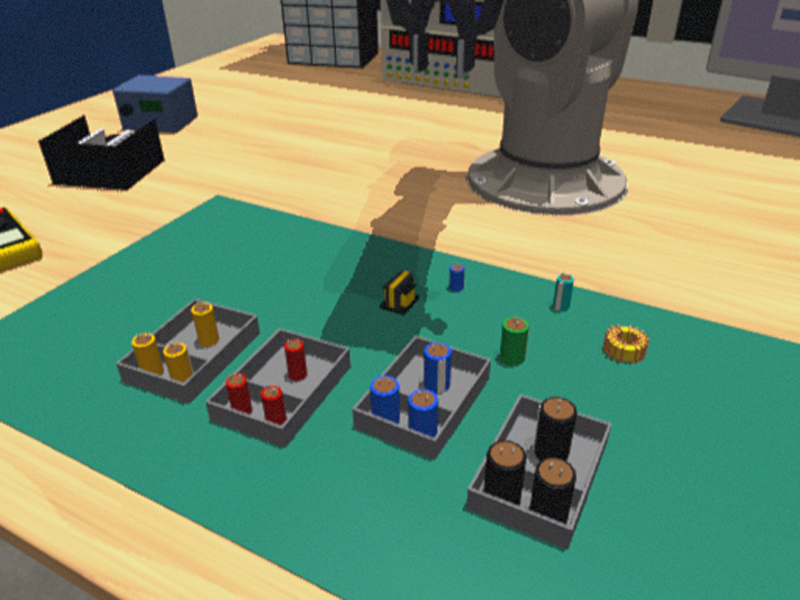

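View pics/endtop.png

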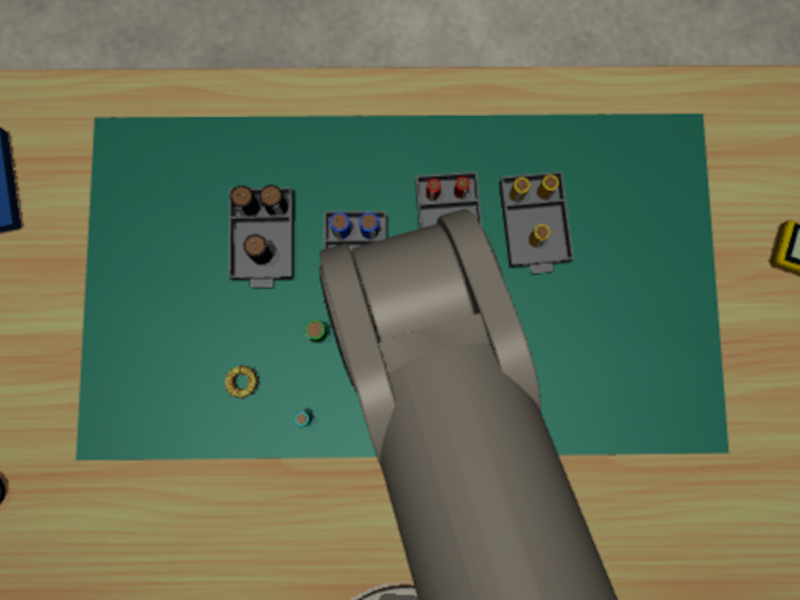

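The scene view shows all four upright in their own front compartments: gold (204,325), red (295,358), blue (437,368) and black (556,430). The choke (626,343) and transformer (401,291) haven't moved. In the top view black and gold measure about 7 mm from centre. The arm hides red and blue there, so their readings are of the rear capacitors. Both look well centred in the scene view, so I'm handing in.

Run:
```python
from rig import bot
bot.wait(.3); print(bot.finish_job())
```

```text
the job is handed in; nothing more can be done
None
```

The job is handed in with all four capacitors standing upright in the front compartments of their own drawers, and the choke and transformer where they were; the red and blue positions were checked only by eye in the scene view, and no verdict came back.

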